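# Refit the slotted shelf in the drained water bath

### The job

The water bath has been drained and cleaned; put its slotted steel shelf back in. The shelf is longer than the bath's mouth: tilt it, feed one end under the deep lip and press it back against the spring keeper there, bring the other end down past the opposite lip, ease the shelf back under that lip until it meets the end wall, and press it right down on both ledges, whose height you must feel (the spring can hold it up short of them), before you let go. Do not drop it or let the spring throw it, never press it or the bath with more than 35 N, and leave the glassware and bottles round about where they stand.

Things in the scene. Friction and masses are not known exactly. Their poses are not given: they have to be found in the camera images.
- mouth (a point): centre of the fixed water bath's mouth, at its steel rim, 110 mm above the worktop. z up, y along the bath towards the spring keeper end, x across, away from the console. Mouth 122 mm wide (x), 162 mm long (y -81 to 81); long sides are plain vertical walls. Floor 92 mm below the rim. Outside: x -102 to 80, y -128 to 140. Seated, the shelf's middle is at x = y = 0, its ends at y = -95 and 95.
- shallow_lip (a point): middle of the shallow lip's edge (top), at y = -81 of the mouth; same axes. The lip is 4 mm thick and roofs a pocket that runs 14 mm back (-y) to the upright end wall. A level ledge below, 104 mm wide, runs from that wall to 11 mm inside the lip's edge. The ledges' tops lie 36 to 54 mm below the rim, both at one height, where the last user clamped them: not measured, to be felt.
- deep_lip (a point): middle of the deep lip's edge (top), at y = 81 of the mouth; same axes. The lip is 4 mm thick and roofs a pocket 46 mm deep (+y). Its level ledge, at the same felt height as the other, 104 mm wide, runs from 13 mm inside the lip's edge to the end wall. To get the other end past the shallow lip, the shelf's leading end must be about 29 to 34 mm under this lip.
- keeper_rest (a point): rest position of the spring keeper's face, 10 mm behind the deep lip's edge (y = 91 of the mouth), at rim level. The keeper, a plate 60 mm wide, from 1 to 23 mm above the ledge, can be pressed 28 mm back (+y) to a hard stop; it pushes with 3 N, plus 0.25 N per mm. The seated shelf presses it 4 mm, and rubs on keeper and wall enough to hang above the ledges: it may take some 10 N to press down.
- grip (a point): centre of the shelf's blue lifting grip, a bar along the shelf's x: 84 mm long, 18 mm thick (y), 26 mm high, on two posts; pinch its 18 mm. It is 67 mm above the plate's underside, over its middle. Slotted steel plate 110 (x) by 190 (y) by 5 mm, 0.3 to 0.48 kg, the same when turned half round; z is its upward normal. Starts flat on the worktop.
- flask_100_c (a point): centre of an empty conical flask, 64 mm wide, 105 mm high, standing behind the bath: leave it alone
- beaker_100_c (a point): centre of an empty glass beaker, 54 mm wide, 70 mm high, standing behind the bath: leave it alone
- buffer_7_c (a point): centre of a white dropper bottle with green cap, 46 mm wide, 124 mm high, standing beyond the shelf's start: leave it alone
- buffer_4_c (a point): centre of a white dropper bottle with red cap, 46 mm wide, 124 mm high, standing beyond the shelf's start: leave it alone

How it is judged:
On the way:
1. the shelf slopes into the mouth with its low end pushed well under the deep lip (angle between grip's own z axis and vertical above 0.1 rad and y of grip in the frame of mouth above 0.018 m and horizontal distance between grip and mouth below 0.08 m and z of grip in the frame of mouth below 0.075 m), for 0.1 s.
At the end, for the whole second after the job is handed in: the shelf lies at rest and flat (within 1.4 degrees) on both ledges (within 1.5 mm of them), captive under both lips: lengthwise within 4 mm of touching the shallow pocket's end wall, within 9 mm of the middle across, square to the bath within 4 degrees (angle between grip's own z axis and vertical below 0.025 rad and y of grip in the frame of mouth between -0.004 and 0.004 m and x of grip in the frame of mouth between -0.009 and 0.009 m and angle between the y axis of grip and the y axis of mouth, either way round below 0.07 rad and linear speed of shelf_plate below 0.01 m/s and z of grip in the frame of ledges between 0.065 and 0.0685 m).
It fails at once if the shelf is forced against the bath, its ledges or keeper with more than 35 N (contact force between shelf_plate and bath above 35 N).
It fails at once if the robot presses on the bath with more than 35 N (contact force between any of the fingers, the arm and bath above 35 N).
It fails at once if the shelf is let fall or thrown by the spring (faster than 0.25 m/s with no finger on it) (contact force between the fingers and shelf_plate below 0.05 N and linear speed of shelf_plate above 0.25 m/s).
It fails at once if a flask, beaker or bottle is displaced by more than 30 mm or knocked over (distance of any of flask_100_c, beaker_100_c, buffer_7_c, buffer_4_c from where it was at the start of the episode above 0.03 m).
It also fails if it takes over 61 s, if anything falls off the work surface, if the arm or the gripper's body presses on something with over 40 N, if the wrist force passes 120 N, or if a joint passes its speed limit or range.

### The arm

A 6-joint arm with a two-finger parallel gripper is mounted at the origin on a cart in front of the work surface, level with it; the furniture and walls round the work are solid. World frame = base frame: x ahead of the robot, y to its left, z up, the work surface at z = 0. Lengths are in m, angles in rad, forces in N, time in s.
With the tool pointing down it reaches from about 0.3 to 0.775 m from the base axis. Payload 14.6 kg.
Tool frame: the origin (TCP) lies midway between the tips of the shut fingers; the grasp point (between the pads) lies 19 mm behind it; z points along the fingers, y is the line along which they close (so a half turn about z gives the same grasp; the last joint's range is limited). The gripper opens to 94 mm and grips with 3 to 60 N. Pads are 16 mm wide; open, the fingers measure 119 mm over their backs; the gripper's body (75 mm by 177 mm) begins 78 mm behind the grasp point.
Start: joints at [-1.298, 0.3, 1.521, -0, 1.321, -0.067], TCP at [0.183, -0.519, 0.205] pointing down, gripper open.
Joint ranges: [-3.03, 3.03], [-0.79, 2.21], [0.23, 2.52], [-1.04, 4.18], [0, 3.07], [-2.55, 2.55]. Speed limits (rad/s): [2.22, 2.22, 2.57, 3.14, 3.14, 3.14].

### API

Orientations are given as [roll, pitch, yaw] about the fixed x, y, z axes, in that order (R = Rz(yaw) Ry(pitch) Rx(roll)).
In Python, from station import telemetry, optics, ctrl gives the robot as it stands.
- The arm moves only by the tool carry_out, never from a script. Its argument "plan" is a list that holds one entry, the list of rows, each a list of 7 numbers: the shift along the tool's x, y, z in mm, then the turn, a rotation vector about the tool's x, y, z in rad, then the finger opening in mm, from 0 to 94. A call has 1 to 20 rows; each row shifts and turns the commanded pose from where the row before left it, along the tool's axes as they then stand; what a row does not reach is not made up. A row lasts 1/12 s, in which the tool goes at most 41.7 mm and 7.16 degrees, less where a joint would pass 70% of its speed; a pose out of reach is approached as far as the arm can. A call with a gripper value outside its range is refused whole. The fingers move at their own pace and stop on an object; "squeeze" is the grip in N (left out, the last holds). Time passes only in rows, so rows that do not move let the fingers close. It gives the time, the measured TCP pose, the force, the opening and the grip force at its end, in the units of the state.
- telemetry.get_obs(): the state, without advancing time (a new reading comes with each control period).
- optics.camera(name): name is "scene" or "top" or "wrist"; returns a dict with "pixels" (384x512x3 uint8, red, green, blue), "intrinsics" (3x3 intrinsics, pixels), "origin" and "rotation" of the camera in the world. Camera axes: x right, y down, z forward; pixel columns grow to the right and rows downward; lengths in m; the calibration is good to about 2 mm. A picture is of the moment at which its call begins. There is no depth.
- ctrl.hand_in(): hands the job in; it is judged then, once.
The state is a dict: "time_s": time; "qpos": joint angles; "joint_vel": joint speeds; "tau": joint torques, N m; "ee_pos": TCP position; "eef_rot": TCP orientation; "force": force on the tool from outside, world axes, zero at the start; "moment": the same for the moment, N m; "grip_width": finger opening in m; "grip_force": force on a finger pad.
Only numpy, scipy, OpenCV 4.12 (cv2) and the standard library are available. Lean on these libraries where they do the work, as an engineer would, in place of code of your own. Each camera call takes 0.05 s, during which the arm holds its last target. There are 200 camera calls.

## Working session

There is one attempt and no reset: what is moved stays moved. The work goes in short steps, Python scripts to look and compute and a tool call to move; the robot and the scene stay as the last step left them, time stands still between calls to the robot, and variables do not carry over. Pictures are saved under pics/ and viewed, at most 10 in all, crops included, and the job is handed in when it is done.

Besides the shell and the picture viewer there is one more tool, called as a command line: name --argument value ..., lists and objects as JSON in quotes. carry_out: Moves the arm, as the interface text tells. Its arguments: {"type":"object","properties":{"plan":{"type":"array","items":{"type":"array","items":{"type":"array","items":{"type":"number"}}}},"squeeze":{"type":"number"}},"required":["plan"]}

```bash
mkdir -p pics; cat > h.py <<'E'
import numpy as np, cv2, sys
sys.path.insert(0,'.')
from station import telemetry, optics, ctrl
from scipy.spatial.transform import Rotation as R
def snap(name,fn=None):
    c=optics.camera(name)
    if fn: cv2.imwrite('pics/'+fn,c['pixels'][:,:,::-1])
    return c
def ray(c,u,v):
    d=np.linalg.inv(np.array(c['intrinsics']))@np.array([u,v,1.]); d=np.array(c['rotation'])@d
    return np.array(c['origin']),d/np.linalg.norm(d)
def plane(c,u,v,z):
    o,d=ray(c,u,v); return o+d*(z-o[2])/d[2]
def proj(c,p):
    q=np.array(c['intrinsics'])@(np.array(c['rotation']).T@(np.array(p)-np.array(c['origin']))); return q[:2]/q[2]
def tri(rs):
    A=0;b=0
    for o,d in rs:
        P=np.eye(3)-np.outer(d,d);A=A+P;b=b+P@o
    return np.linalg.solve(A,b)
E
python3 - <<'E'
from h import *
import pickle
a={n:snap(n) for n in('scene','top')}
pickle.dump(a,open('c0.pkl','wb'))
cv2.imwrite('pics/a.png',cv2.resize(np.vstack([a['top']['pixels'],a['scene']['pixels']])[:,:,::-1],None,fx=.78,fy=.78))
cv2.imwrite('pics/top.png',cv2.resize(a['top']['pixels'][:,:,::-1],(800,600),interpolation=cv2.INTER_CUBIC))
for n in a: print(n,np.round(a[n]['origin'],3),np.round(a[n]['rotation'],2).tolist(),np.round(a[n]['intrinsics'],1).tolist())
print({k:np.round(v,3) for k,v in telemetry.get_obs().items()})
E
```

```text
scene [-0.134  0.773  0.617] [-2.02, 0.01, -2.39] [[449.6, 0.0, 250.4], [0.0, 449.6, 194.8], [0.0, 0.0, 1.0]]
top [0.376 0.033 1.146] [-2.91, -0.01, -1.58] [[373.7, 0.0, 255.2], [0.0, 373.7, 193.1], [0.0, 0.0, 1.0]]
{'time_s': np.float64(0.1), 'qpos': array([-1.298,  0.3  ,  1.521,  0.   ,  1.321, -0.067]), 'joint_vel': array([-0.001, -0.001, -0.001,  0.   , -0.   , -0.002]), 'tau': array([ 1.0000e-03, -5.3264e+01, -3.5328e+01,  7.1000e-02,  2.3000e-02,
       -0.0000e+00]), 'ee_pos': array([ 0.183, -0.518,  0.205]), 'eef_rot': array([-3.141, -0.   ,  0.34 ]), 'force': array([-1.105, -0.061, -0.532]), 'moment': array([0.027, 0.035, 0.005]), 'grip_force': np.float64(0.0), 'grip_width': np.float64(0.094)}
```

View pics/a.png

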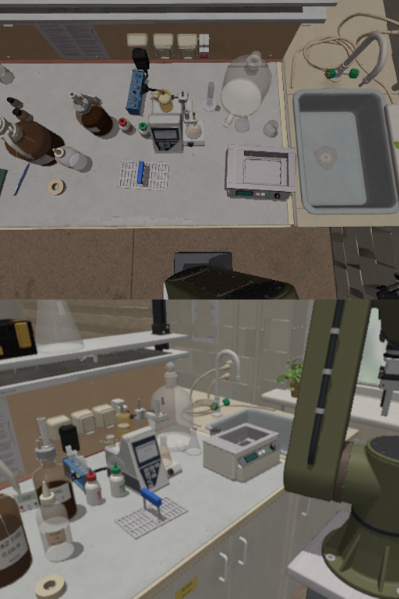

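```bash
cat >> h.py <<'E'
_cam=optics.camera
def snap(name,fn=None):
    c=_cam(name); c['rotation']=R.from_euler('xyz',c['rotation']).as_matrix()
    if fn: cv2.imwrite('pics/'+fn,c['pixels'][:,:,::-1])
    return c
E
python3 - <<'E'
from h import *
import pickle
a=pickle.load(open('c0.pkl','rb'))
for n in a: a[n]['rotation']=R.from_euler('xyz',a[n]['rotation']).as_matrix()
pickle.dump(a,open('c0.pkl','wb'))
t=a['top']['pixels'][:,:,::-1][140:260,130:390]
s=a['scene']['pixels'][:,:,::-1][130:310,120:380]
o=np.vstack([cv2.resize(t,(624,288),interpolation=3),cv2.resize(s,(432,300),interpolation=3)[:, :].copy() if 0 else cv2.copyMakeBorder(cv2.resize(s,(433,300),interpolation=3),0,0,0,191,0)])
cv2.imwrite('pics/b.png',o)
for n in a:
    h=cv2.cvtColor(a[n]['pixels'],cv2.COLOR_RGB2HSV)
    m=cv2.inRange(h,(105,130,60),(125,255,255))
    k,l,st,ce=cv2.connectedComponentsWithStats(m)
    for i in range(1,k):
        if st[i,4]>30: 
            print(n,st[i],ce[i].round(1),plane(a[n],*ce[i],.06).round(3))
E
```

```text
scene [180 242  27  23 304] [193.  252.6] [0.553 0.237 0.06 ]
top [176 207   8  28 165] [179.5 220.6] [0.547 0.248 0.06 ]
top [ 23 211  14  29  42] [ 29.3 224.6] [0.539 0.685 0.06 ]
```

View pics/b.png

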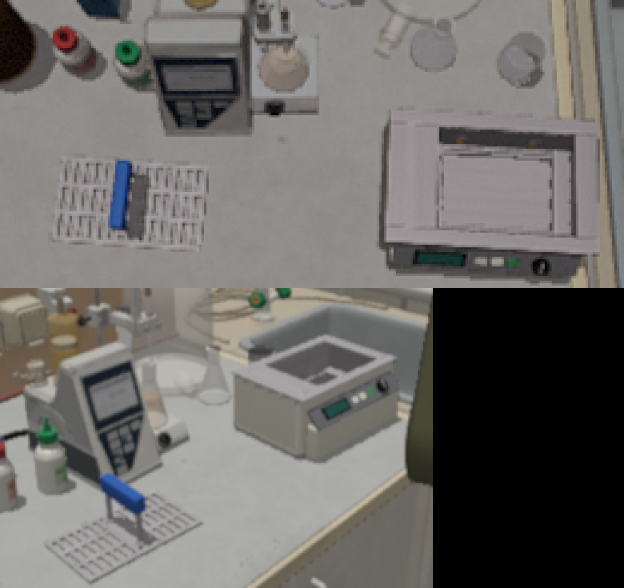

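```bash
python3 - <<'E'
from h import *
import pickle
a=pickle.load(open('c0.pkl','rb'));T=a['top'];S=a['scene']
for u,v in [(440,128),(575,135),(573,237),(435,235),(388,110),(600,122),(598,252),(386,242)]:
    print('bath',plane(T,130+u/2.4,140+v/2.4,.11).round(3))
for u,v in [(60,157),(208,163),(203,250),(52,240)]: print('shelf',plane(T,130+u/2.4,140+v/2.4,.005).round(3))
print('grip',tri([ray(S,193,252.6),ray(T,179.5,220.6)]).round(4))
for u,v in [(68,38),(128,50),(434,48),(520,65)]: print('obj',plane(T,130+u/2.4,140+v/2.4,.1).round(3))
w=snap('wrist','w0.png'); print(w['origin'],w['rotation'].round(2).tolist(),w['intrinsics'].round(0).tolist())
print(telemetry.get_obs()['ee_pos'])
E
```

```text
bath [ 0.615 -0.14   0.11 ]
bath [ 0.605 -0.3    0.11 ]
bath [ 0.484 -0.288  0.11 ]
bath [ 0.488 -0.129  0.11 ]
bath [ 0.637 -0.079  0.11 ]
bath [ 0.621 -0.331  0.11 ]
bath [ 0.467 -0.316  0.11 ]
bath [ 0.48  -0.072  0.11 ]
shelf [0.604 0.336 0.005]
shelf [0.595 0.145 0.005]
shelf [0.483 0.149 0.005]
shelf [0.497 0.341 0.005]
grip [0.5447 0.2449 0.0678]
obj [0.733 0.309 0.1  ]
obj [0.718 0.235 0.1  ]
obj [ 0.717 -0.139  0.1  ]
obj [ 0.695 -0.243  0.1  ]
[ 0.24765457 -0.49489648  0.38458865] [[0.33, -0.92, -0.22], [-0.94, -0.32, -0.08], [-0.0, 0.23, -0.97]] [[273.0, 0.0, 258.0], [0.0, 273.0, 189.0], [0.0, 0.0, 1.0]]
[ 0.18326751 -0.51837457  0.20504128]
```

carry_out --plan '[[[0, 0, -31, 0, 0, 0.1, 94], [0, 0, -31, 0, 0, 0.1, 94], [0, 0, -31, 0, 0, 0.1, 94], [0, 0, -31, 0, 0, 0.1, 94], [24, -26, 0, 0, 0, 0, 94], [24, -26, 0, 0, 0, 0, 94], [24, -26, 0, 0, 0, 0, 94], [24, -26, 0, 0, 0, 0, 94], [24, -26, 0, 0, 0, 0, 94], [24, -26, 0, 0, 0, 0, 94], [24, -26, 0, 0, 0, 0, 94], [24, -26, 0, 0, 0, 0, 94], [24, -26, 0, 0, 0, 0, 94], [24, -26, 0, 0, 0, 0, 94], [24, -26, 0, 0, 0, 0, 94], [24, -26, 0, 0, 0, 0, 94], [0, 0, 0, 0, 0, 0, 94]]]'

```text
time_s: 1.57
ee_pos: [0.4924, -0.2207, 0.3287]
eef_rot: [-3.14, 0.001, -0.056]
force: [-0.2, -0.5, 0.6]
grip_width: 0.0936
grip_force: 0.0
```

```bash
python3 - <<'E'
from h import *
import pickle
w=snap('wrist'); pickle.dump(w,open('w1.pkl','wb'))
cv2.imwrite('pics/w1.png',cv2.resize(w['pixels'][:,:,::-1],(800,600),interpolation=cv2.INTER_CUBIC))
o=telemetry.get_obs();print(o['time_s'],o['ee_pos'],o['eef_rot'],o['force'],w['origin'])
E
```

```text
1.6167 [ 0.49090693 -0.2224508   0.32877896] [-3.14093523e+00  9.61281589e-04 -5.64999852e-02] [-0.01157018 -0.51431593 -0.44210996] [ 0.56059839 -0.22365486  0.50833214]
```

View pics/w1.png

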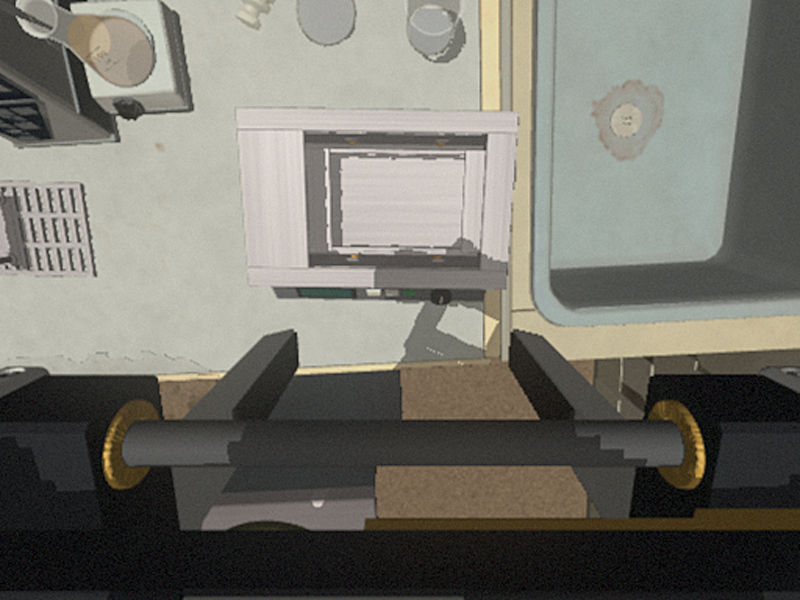

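```bash
python3 - <<'E'
from h import *
import pickle
w=pickle.load(open('w1.pkl','rb'))
k=1.5625
for u,v in [(303,131),(488,135),(483,268),(308,268),(236,110),(518,113),(508,288),(249,286)]: print(plane(w,(u+.5)/k-.5,(v+.5)/k-.5,.11).round(4))
c=w['pixels'][60:190,145:340,::-1]
cv2.imwrite('pics/w1c.png',cv2.resize(c,(780,520),interpolation=cv2.INTER_CUBIC))
E
```

```text
[ 0.6183 -0.1379  0.11  ]
[ 0.6059 -0.3005  0.11  ]
[ 0.4872 -0.2947  0.11  ]
[ 0.4964 -0.1291  0.11  ]
[ 0.6387 -0.0815  0.11  ]
[ 0.6225 -0.3267  0.11  ]
[ 0.4665 -0.3183  0.11  ]
[ 0.4822 -0.0708  0.11  ]
```

View pics/w1c.png

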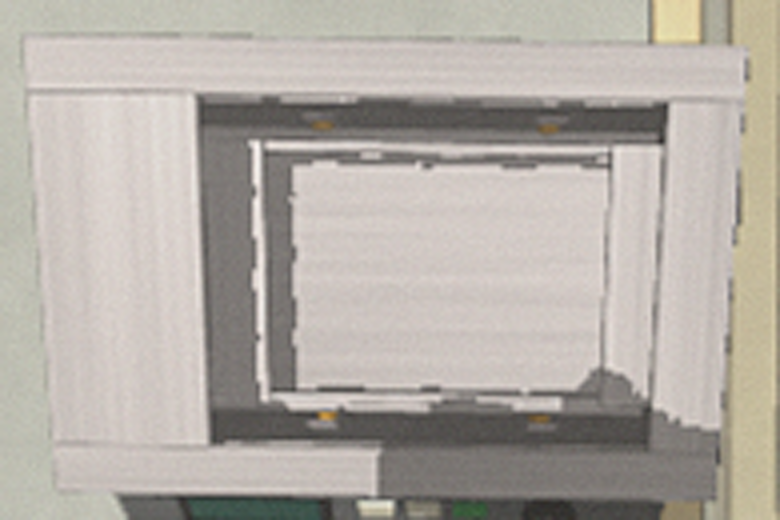

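```bash
python3 - <<'E'
from h import *
import pickle
w=pickle.load(open('w1.pkl','rb'));a=pickle.load(open('c0.pkl','rb'));T=a['top']
W=[(198,94),(667,102),(650,442),(210,444)]; O=[(22,37),(747,47),(715,499),(57,490)]
Tm=[(440,128),(575,135),(573,237),(435,235)];To=[(388,110),(600,122),(598,252),(386,242)]
def f(u,v): return (145+(u+.5)/4-.5,60+(v+.5)/4-.5)
P=np.array([plane(w,*f(*p),.11) for p in W]);Q=np.array([plane(w,*f(*p),.11) for p in O])
print(P.round(4),P.mean(0),Q.round(4),Q.mean(0))
for A,B in((W,Tm),(O,To)):
  for p,q in zip(A,B): print(tri([ray(w,*f(*p)),ray(T,130+q[0]/2.4,140+q[1]/2.4)]).round(4))
for X in(P,Q):
  d=X[0]+X[3]-X[1]-X[2]; print('yaw',-d[0]/d[1], 'len',np.linalg.norm(d)/2); d=X[0]+X[1]-X[3]-X[2]; print('yawx',d[1]/d[0],np.linalg.norm(d)/2)
E
```

```text
[[ 0.619  -0.1385  0.11  ]
 [ 0.6074 -0.2994  0.11  ]
 [ 0.4892 -0.292   0.11  ]
 [ 0.4975 -0.1295  0.11  ]] [ 0.55324463 -0.21485558  0.11      ] [[ 0.6404 -0.0808  0.11  ]
 [ 0.6235 -0.3268  0.11  ]
 [ 0.4662 -0.316   0.11  ]
 [ 0.4833 -0.0705  0.11  ]] [ 0.55337145 -0.19850097  0.11      ]
[ 0.6165 -0.1395  0.1121]
[ 0.6072 -0.3012  0.1042]
[ 0.4861 -0.2947  0.0912]
[ 0.4924 -0.1287  0.0977]
[ 0.6398 -0.0795  0.1058]
[ 0.6198 -0.3255  0.1214]
[ 0.4667 -0.3155  0.1117]
[ 0.4818 -0.0712  0.1097]
yaw -0.06143051020573111 len 0.1620337680143977
yawx -0.06860511747421646 0.12011801649201707
yaw -0.06919739516339254 len 0.24636726131814096
yawx -0.06698273512751848 0.1575535364854731
```

carry_out --plan '[[[-2, -33, 3, 0, 0, 0, 94], [-2, -33, 3, 0, 0, 0, 94], [-2, -33, 3, 0, 0, 0, 94], [-2, -33, 3, 0, 0, 0, 94], [-2, -33, 3, 0, 0, 0, 94], [-2, -33, 12, 0, 0, 0, 94], [-2, -33, 12, 0, 0, 0, 94], [-2, -33, 12, 0, 0, 0, 94], [-2, -33, 12, 0, 0, 0, 94], [-2, -33, 12, 0, 0, 0, 94], [-2, -33, 12, 0, 0, 0, 94], [-2, -33, 12, 0, 0, 0, 94], [-2, -33, 12, 0, 0, 0, 94], [-2, -33, 12, 0, 0, 0, 94], [0, 0, 0, 0, 0, 0, 94], [0, 0, 0, 0, 0, 0, 94]]]'

```text
time_s: 2.95
ee_pos: [0.4891, 0.2385, 0.2056]
eef_rot: [3.141, 0.002, -0.059]
force: [-0.4, -1.5, -0.3]
grip_width: 0.0942
grip_force: 0.0
```

```bash
python3 - <<'E'
from h import *
import pickle
w=snap('wrist'); pickle.dump(w,open('w2.pkl','wb'))
cv2.imwrite('pics/w2.png',cv2.resize(w['pixels'][:,:,::-1],(800,600),interpolation=cv2.INTER_CUBIC))
o=telemetry.get_obs();print(o['time_s'],o['ee_pos'],o['eef_rot'],o['force'],w['origin'])
h=cv2.cvtColor(w['pixels'],cv2.COLOR_RGB2HSV)
m=cv2.inRange(h,(105,130,60),(125,255,255))
k,l,st,ce=cv2.connectedComponentsWithStats(m)
for i in range(1,k):
    if st[i,4]>100:
        r=cv2.minAreaRect(np.argwhere(l==i)[:,::-1].astype(np.float32)); b=cv2.boxPoints(r)
        print(st[i],ce[i].round(1),b.round(1).tolist()); print(np.array([plane(w,*p,.075) for p in b]).round(4)); print(plane(w,*ce[i],.075))
E
```

```text
3.0 [0.48945229 0.23765531 0.20634234] [ 3.14109338e+00  4.07400767e-04 -6.00119090e-02] [-0.22105877  0.4637659   0.18278999] [0.55745631 0.23565771 0.38513809]
[ 242   96   16   76 1080] [249.9 132. ] [[241.89999389648438, 170.89999389648438], [243.0, 95.80000305175781], [257.79998779296875, 96.0], [256.6000061035156, 171.10000610351562]]
[[0.5049 0.257  0.075 ]
 [0.5868 0.2498 0.075 ]
 [0.5856 0.2339 0.075 ]
 [0.5036 0.24   0.075 ]]
[0.54807566 0.24490722 0.075     ]
```

View pics/w2.png

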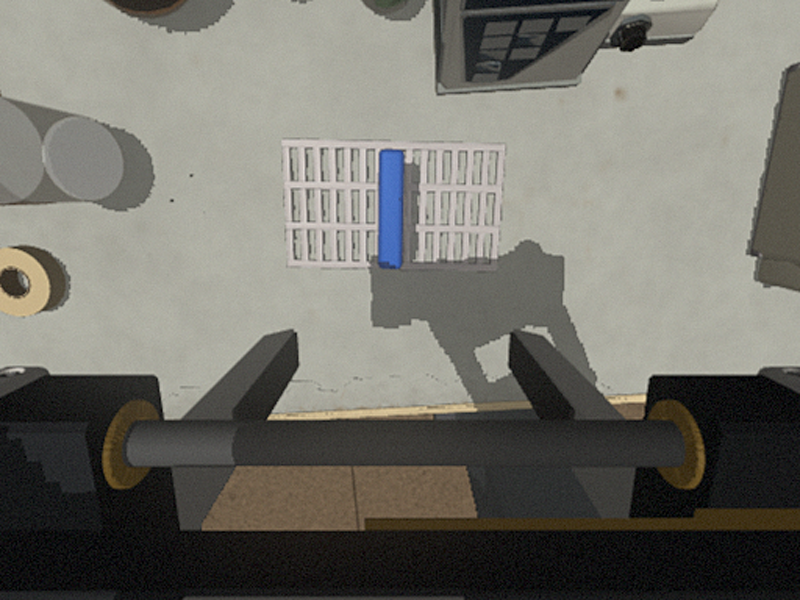

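```bash
python3 - <<'E'
from h import *
import pickle
w=pickle.load(open('w2.pkl','rb'))
g=w['pixels'].astype(int)
P=np.array([plane(w,(u+.5)/1.5625-.5,(v+.5)/1.5625-.5,.005) for u,v in [(282,139),(506,143),(499,270),(287,268)]])
print(P.round(4),P.mean(0).round(4))
d=P[0]+P[3]-P[1]-P[2];print(-d[0]/d[1],np.linalg.norm(d)/2); d=P[0]+P[1]-P[3]-P[2]; print(d[1]/d[0],np.linalg.norm(d)/2)
a=pickle.load(open('c0.pkl','rb'))
print(tri([ray(a['scene'],193,252.6),ray(w,249.9,133)]),tri([ray(a['scene'],193,252.6),ray(w,249.9,133),ray(a['top'],179.5,220.6)]))
E
```

```text
[[0.607  0.3349 0.005 ]
 [0.5928 0.1463 0.005 ]
 [0.4841 0.1528 0.005 ]
 [0.4972 0.3442 0.005 ]] [0.5453 0.2445 0.005 ]
-0.07174926361233787 0.19048627299879378
-0.07228245874317174 0.1095586139904655
[0.54576847 0.24399106 0.06636358] [0.54562232 0.24484526 0.06714176]
```

carry_out --plan '[[[0, 0, 0, 0, 0, 0.012, 60], [18.5, -4, 10, 0, 0, 0, 60], [18.5, -4, 10, 0, 0, 0, 60], [18.5, -3, 10, 0, 0, 0, 60], [0, 0, 20, 0, 0, 0, 60], [0, 0, 20, 0, 0, 0, 60], [0, 0, 20, 0, 0, 0, 60], [0, 0, 20, 0, 0, 0, 60], [0, 0, 16, 0, 0, 0, 60], [0, 0, 12, 0, 0, 0, 60], [0, 0, 10, 0, 0, 0, 60], [0, 0, 6, 0, 0, 0, 60], [0, 0, 4, 0, 0, 0, 60], [0, 0, 0, 0, 0, 0, 60], [0, 0, 0, 0, 0, 0, 60]]]'

```text
time_s: 4.25
ee_pos: [0.5459, 0.2454, 0.049]
eef_rot: [-3.141, -0.001, -0.072]
force: [-0.3, -0.2, 0.7]
grip_width: 0.06
grip_force: 0.0
```

carry_out --plan '[[[0, 0, 0.5, 0, 0, 0, 20], [0, 0, 0, 0, 0, 0, 10], [0, 0, 0, 0, 0, 0, 10], [0, 0, 0, 0, 0, 0, 10], [0, 0, 0, 0, 0, 0, 10], [0, 0, 0, 0, 0, 0, 10], [0, 0, 0, 0, 0, 0, 10]]]' --squeeze 55

```text
time_s: 4.83
ee_pos: [0.5456, 0.2452, 0.048]
eef_rot: [3.141, 0.0, -0.072]
force: [-0.4, 0.5, 0.8]
grip_width: 0.0178
grip_force: 55.0
```

```bash
cat >> h.py <<'E'
M=np.array([.5533,-.2150,.11]); YAW=-.066
Rm=R.from_euler('z',YAW)
R0=Rm*R.from_euler('x',np.pi)   # tool attitude when shelf level and square
def now():
    o=telemetry.get_obs(); Rt=R.from_euler('xyz',o['eef_rot']); return o,np.array(o['ee_pos']),Rt
def where():
    o,p,Rt=now(); q=Rm.inv().apply(p-M)*1e3; Rs=Rm.inv()*Rt*R.from_euler('x',-np.pi); S=Rs.as_matrix()
    c=q-48*S[:,2]; E=c+95*S[:,1]; B=c-95*S[:,1]; G=q+19*S[:,2]
    f=Rm.inv().apply(o['force'])
    print('t',round(o['time_s'],2),'rotvec',Rs.as_rotvec().round(3),'G',G.round(1),'E',E.round(1),'B',B.round(1),'F',f.round(1),'m',Rm.inv().apply(o['moment']).round(2),'w',round(o['grip_width'],4))
def goto(x,yE,zE,th):
    o,p,Rt=now(); c,s=np.cos(th),np.sin(th)
    q=np.array([x,yE-95*c+48*s,zE+95*s+48*c])*1e-3
    Rg=Rm*R.from_euler('x',-th)*R.from_euler('x',np.pi)
    print('move tool mm',(Rt.inv().apply(M+Rm.apply(q)-p)*1e3).round(1),'turn',(Rt.inv()*Rg).as_rotvec().round(3))
E
echo ok
```

```text
ok
```

carry_out --plan '[[[0, 0, -3, 0, 0, 0, 10], [0, 0, -8, 0, 0, 0, 10], [0, 0, -18, 0, 0, 0, 10], [0, 0, -28, 0, 0, 0, 10], [0, 0, -35, 0, 0, 0, 10], [0, 0, -35, 0, 0, 0, 10], [0, 0, -35, 0, 0, 0, 10], [0, 0, -35, 0, 0, 0, 10], [0, 0, -20, 0, 0, 0, 10], [0, 0, -8, 0, 0, 0, 10], [0, 0, 0, 0, 0, 0, 10]]]'

```text
time_s: 5.75
ee_pos: [0.5458, 0.2455, 0.2747]
eef_rot: [-3.14, -0.002, -0.072]
force: [0.8, -0.0, -4.2]
grip_width: 0.0177
grip_force: 55.0
```

```bash
python3 - <<'E'
from h import *
where(); goto(0,74,35,0); goto(0,74,35,.4)
w=snap('wrist')
cv2.imwrite('pics/w3.png',w['pixels'][:,:,::-1])
E
```

```text
t 5.75 rotvec [ 0.001 -0.002 -0.006] G [-37.9 459.  183.7] E [-37.1 554.1 116.8] B [-38.3 364.1 116.6] F [ 0.8  0.  -4.2] m [ 0.03 -0.02 -0.03] w 0.0177
move tool mm [ 40.6 479.9  81.2] turn [-0.001 -0.002 -0.006]
move tool mm [ 40.5 453.6  48. ] turn [-0.401 -0.001 -0.007]
```

View pics/w3.png

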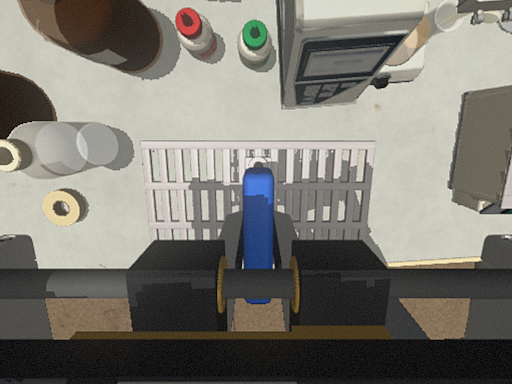

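carry_out --plan '[[[1, 10, 0, 0, 0, -0.006, 10], [2, 22, 0, 0, 0, 0, 10], [3, 35, 0, 0, 0, 0, 10], [3.5, 38, 0, 0, 0, 0, 10], [3.5, 38, 0, 0, 0, 0, 10], [3.5, 38, 0, 0, 0, 0, 10], [3.5, 38, 0, 0, 0, 0, 10], [3.5, 38, 0, 0, 0, 0, 10], [3.5, 38, 0, 0, 0, 0, 10], [3.5, 38, 0, 0, 0, 0, 10], [3.5, 38, 0, 0, 0, 0, 10], [3, 35, 0, 0, 0, 0, 10], [2, 22, 0, -0.04, 0, 0, 10], [2, 16, 0, -0.08, 0, 0, 10], [1, 10, 0, -0.1, 0, 0, 10], [0, 0, 0, -0.1, 0, 0, 10], [0, 0, 0, -0.08, 0, 0, 10], [0, 0, 0, 0, 0, 0, 10], [0, 0, 0, 0, 0, 0, 10]]]'

```text
time_s: 7.38
ee_pos: [0.5568, -0.2097, 0.273]
eef_rot: [2.745, 0.003, -0.065]
force: [-0.4, -0.1, -3.4]
grip_width: 0.0175
grip_force: 55.0
```

```bash
python3 - <<'E'
from h import *
where(); goto(0,74,35,.4); goto(0,74,-30,.4)
t=snap('top');s=snap('scene')
A=cv2.resize(t['pixels'][140:270,250:410],(640,520),interpolation=3);B=cv2.resize(s['pixels'][110:270,230:400],(0,0),fx=1,fy=1)
cv2.imwrite('pics/t4.png',A[:,:,::-1])
E
```

```text
t 7.38 rotvec [-0.397  0.003  0.002] G [  3.2  12.8 180.5] E [ 2.8 74.5 82. ] B [   3.3 -100.7  155.5] F [-0.4 -0.2 -3.4] m [ 0.56  0.03 -0.  ] w 0.0175
move tool mm [ -3.  -17.8  43.3] turn [-0.003  0.003  0.003]
move tool mm [ -2.8 -43.  103.2] turn [-0.003  0.003  0.003]
```

View pics/t4.png

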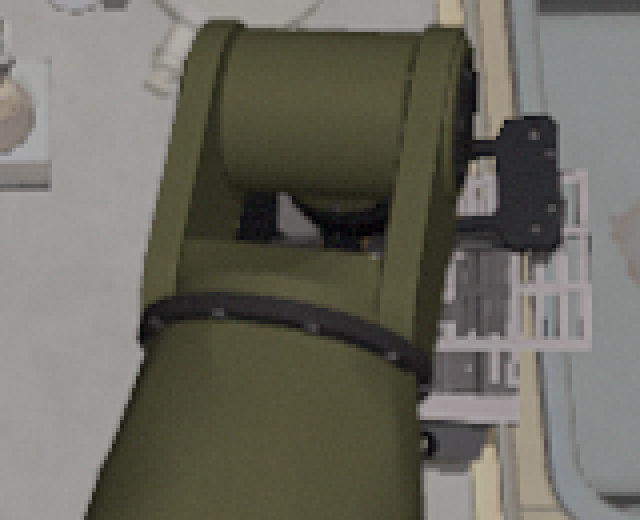

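carry_out --plan '[[[-1.5, -5.8, 13.8, -0.003, 0, 0, 10], [-1.4, -5.8, 13.8, 0, 0, 0, 10], [0, -5.8, 13.8, 0, 0, 0, 10], [0, -5.8, 13.8, 0, 0, 0, 10], [0, -5.8, 13.8, 0, 0, 0, 10], [0, -5.8, 13.8, 0, 0, 0, 10], [0, -1.7, 4, 0, 0, 0, 10], [0, -1.7, 4, 0, 0, 0, 10], [0, -1.7, 4, 0, 0, 0, 10], [0, -1.7, 4, 0, 0, 0, 10], [0, 0, 0, 0, 0, 0, 10], [0, 0, 0, 0, 0, 0, 10]]]'

```text
time_s: 8.48
ee_pos: [0.5545, -0.2106, 0.1679]
eef_rot: [2.739, -0.0, -0.066]
force: [-0.3, -0.1, -3.9]
grip_width: 0.0172
grip_force: 55.0
```

```bash
python3 - <<'E'
from h import *
where()
w=snap('wrist')
cv2.imwrite('pics/w5.png',cv2.resize(w['pixels'][:260,80:400,::-1],(800,650)[:1]+(600,),interpolation=3))
E
```

```text
t 8.48 rotvec [-0.403 -0.    -0.   ] G [ 0.9 11.9 75.3] E [  1.   73.  -23.5] B [   0.9 -101.8   50.9] F [-0.3 -0.1 -3.9] m [0.5  0.04 0.01] w 0.0172
```

View pics/w5.png

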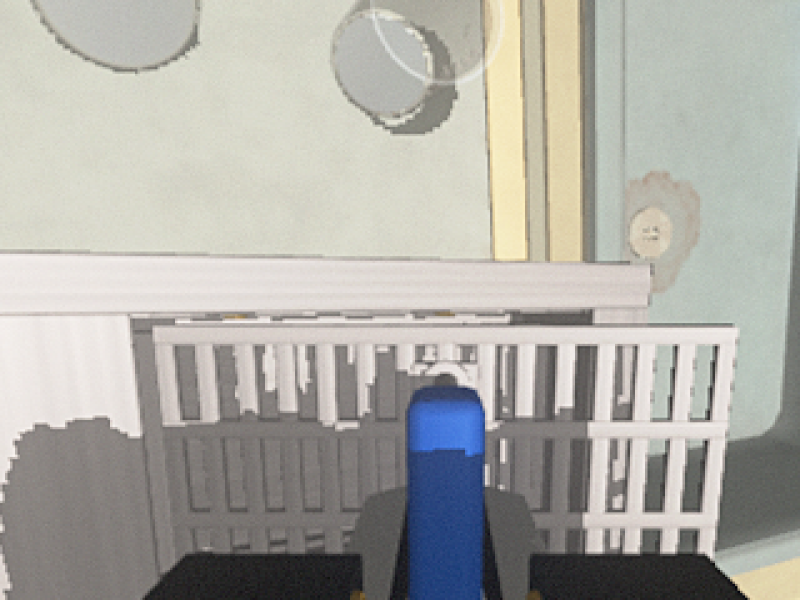

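carry_out --plan '[[[0, -0.4, 0.9, 0, 0, 0, 10], [0, -0.4, 0.9, 0, 0, 0, 10], [0, -0.4, 0.9, 0, 0, 0, 10], [0, -0.4, 0.9, 0, 0, 0, 10], [0, -0.4, 0.9, 0, 0, 0, 10], [0, -0.4, 0.9, 0, 0, 0, 10], [0, -0.4, 0.9, 0, 0, 0, 10], [0, -0.4, 0.9, 0, 0, 0, 10], [0, -0.4, 0.9, 0, 0, 0, 10], [0, -0.4, 0.9, 0, 0, 0, 10], [0, 0, 0, 0, 0, 0, 10]]]'

```text
time_s: 9.45
ee_pos: [0.5544, -0.2104, 0.1575]
eef_rot: [2.739, 0.0, -0.066]
force: [1.0, -0.3, -3.3]
grip_width: 0.0181
grip_force: 55.0
```

```bash
python3 - <<'E'
from h import *
import pickle
where()
w=pickle.load(open('w1.pkl','rb'))
for (u,v),y in [((250,142),68),((266,400),68),((258,270),68),((268,270),68),((662,145),-70),((612,160),-70),((604,380),-70),((652,400),-70)]:
    o,d=ray(w,145+(u+.5)/4-.5,60+(v+.5)/4-.5); o=Rm.inv().apply(o-M)*1e3; d=Rm.inv().apply(d)
    print((u,v),(o+d*(y-o[1])/d[1]).round(1))
E
```

```text
t 9.45 rotvec [-0.403  0.    -0.   ] G [ 0.8 12.1 65. ] E [  0.8  73.3 -33.9] B [   0.8 -101.5   40.6] F [ 1.  -0.2 -3.3] m [0.52 0.06 0.03] w 0.0181
(250, 142) [ 47.4  68.  -26.2]
(266, 400) [-50.6  68.  -43.9]
(258, 270) [  1.1  68.  -34.7]
(268, 270) [  0.8  68.  -57.9]
(662, 145) [ 40.3 -70.   54.2]
(612, 160) [ 44.7 -70.  -54.1]
(604, 380) [-41.7 -70.  -50.1]
(652, 400) [-35.6 -70.   60.1]
```

carry_out --plan '[[[0, -0.15, 0.35, 0, 0, 0, 10], [0, -0.15, 0.35, 0, 0, 0, 10], [0, -0.15, 0.35, 0, 0, 0, 10], [0, -0.15, 0.35, 0, 0, 0, 10], [0, -0.15, 0.35, 0, 0, 0, 10], [0, -0.15, 0.35, 0, 0, 0, 10], [0, -0.15, 0.35, 0, 0, 0, 10], [0, -0.15, 0.35, 0, 0, 0, 10]]]'

```text
time_s: 10.12
ee_pos: [0.5545, -0.2104, 0.1546]
eef_rot: [2.739, 0.0, -0.066]
force: [-0.2, -0.9, -4.4]
grip_width: 0.0172
grip_force: 55.0
```

carry_out --plan '[[[0, -0.15, 0.35, 0, 0, 0, 10], [0, -0.15, 0.35, 0, 0, 0, 10], [0, -0.15, 0.35, 0, 0, 0, 10], [0, -0.15, 0.35, 0, 0, 0, 10], [0, -0.15, 0.35, 0, 0, 0, 10], [0, -0.15, 0.35, 0, 0, 0, 10]]]'

```text
time_s: 10.62
ee_pos: [0.5545, -0.2104, 0.1524]
eef_rot: [2.739, -0.0, -0.066]
force: [0.4, 0.0, -3.7]
grip_width: 0.0178
grip_force: 55.0
```

carry_out --plan '[[[0, -0.15, 0.35, 0, 0, 0, 10], [0, -0.15, 0.35, 0, 0, 0, 10], [0, -0.15, 0.35, 0, 0, 0, 10], [0, -0.15, 0.35, 0, 0, 0, 10], [0, -0.15, 0.35, 0, 0, 0, 10], [0, -0.15, 0.35, 0, 0, 0, 10], [0, -0.15, 0.35, 0, 0, 0, 10]]]'

```text
time_s: 11.2
ee_pos: [0.5545, -0.2104, 0.1497]
eef_rot: [2.739, 0.0, -0.066]
force: [0.1, -0.3, -4.4]
grip_width: 0.0175
grip_force: 55.0
```

carry_out --plan '[[[0, -0.15, 0.35, 0, 0, 0, 10], [0, -0.15, 0.35, 0, 0, 0, 10], [0, -0.15, 0.35, 0, 0, 0, 10], [0, -0.15, 0.35, 0, 0, 0, 10], [0, -0.15, 0.35, 0, 0, 0, 10], [0, -0.15, 0.35, 0, 0, 0, 10], [0, -0.15, 0.35, 0, 0, 0, 10]]]'

```text
time_s: 11.78
ee_pos: [0.5545, -0.2104, 0.147]
eef_rot: [2.739, 0.0, -0.066]
force: [-0.0, 0.2, -3.6]
grip_width: 0.0175
grip_force: 55.0
```

carry_out --plan '[[[0, -0.15, 0.35, 0, 0, 0, 10], [0, -0.15, 0.35, 0, 0, 0, 10], [0, -0.15, 0.35, 0, 0, 0, 10], [0, -0.15, 0.35, 0, 0, 0, 10], [0, -0.15, 0.35, 0, 0, 0, 10], [0, -0.15, 0.35, 0, 0, 0, 10], [0, -0.15, 0.35, 0, 0, 0, 10]]]'

```text
time_s: 12.37
ee_pos: [0.5545, -0.2104, 0.1444]
eef_rot: [2.739, -0.0, -0.066]
force: [0.4, -0.9, -4.2]
grip_width: 0.0178
grip_force: 55.0
```

carry_out --plan '[[[0, -0.15, 0.35, 0, 0, 0, 10], [0, -0.15, 0.35, 0, 0, 0, 10], [0, -0.15, 0.35, 0, 0, 0, 10], [0, -0.15, 0.35, 0, 0, 0, 10], [0, -0.15, 0.35, 0, 0, 0, 10], [0, -0.15, 0.35, 0, 0, 0, 10], [0, -0.15, 0.35, 0, 0, 0, 10]]]'

```text
time_s: 12.95
ee_pos: [0.5545, -0.2104, 0.1417]
eef_rot: [2.739, -0.0, -0.066]
force: [-0.8, -1.2, -2.8]
grip_width: 0.0176
grip_force: 55.0
```

carry_out --plan '[[[0, -0.15, 0.35, 0, 0, 0, 10], [0, -0.15, 0.35, 0, 0, 0, 10], [0, -0.15, 0.35, 0, 0, 0, 10]]]'

```text
time_s: 13.2
ee_pos: [0.5545, -0.2104, 0.1406]
eef_rot: [2.739, 0.0, -0.066]
force: [0.8, 0.1, -3.3]
grip_width: 0.0178
grip_force: 55.0
```

```bash
python3 -c "
from h import *
where()"
```

```text
t 13.2 rotvec [-0.403  0.    -0.   ] G [ 0.9 12.1 48. ] E [  0.9  73.2 -50.8] B [   0.8 -101.5   23.7] F [ 0.8  0.2 -3.3] m [ 0.52 -0.    0.04] w 0.0178
```

carry_out --plan '[[[0, -0.15, 0.35, 0, 0, 0, 10], [0, -0.15, 0.35, 0, 0, 0, 10], [0, -0.15, 0.35, 0, 0, 0, 10], [0, -0.15, 0.35, 0, 0, 0, 10], [0, 0, 0, 0, 0, 0, 10]]]'

```text
time_s: 13.62
ee_pos: [0.5544, -0.2104, 0.139]
eef_rot: [2.739, 0.0, -0.066]
force: [1.1, -0.2, -2.9]
grip_width: 0.0175
grip_force: 55.0
```

```bash
python3 -c "
from h import *
where()"
```

```text
t 13.62 rotvec [-0.403  0.    -0.   ] G [ 0.8 12.1 46.4] E [  0.8  73.3 -52.4] B [   0.8 -101.5   22.1] F [ 1.1 -0.2 -2.9] m [ 0.59  0.04 -0.01] w 0.0175
```

carry_out --plan '[[[0, -0.15, 0.35, 0, 0, 0, 10], [0, -0.15, 0.35, 0, 0, 0, 10], [0, -0.15, 0.35, 0, 0, 0, 10], [0, 0, 0, 0, 0, 0, 10]]]'

```text
time_s: 13.95
ee_pos: [0.5544, -0.2104, 0.1378]
eef_rot: [2.739, 0.0, -0.066]
force: [-0.1, 0.0, -3.1]
grip_width: 0.0173
grip_force: 55.0
```

```bash
python3 -c "
from h import *
where()"
```

```text
t 13.95 rotvec [-0.403  0.    -0.   ] G [ 0.8 12.1 45.3] E [  0.8  73.2 -53.6] B [   0.8 -101.5   20.9] F [-0.1  0.  -3.1] m [ 0.56  0.03 -0.02] w 0.0173
```

carry_out --plan '[[[0, -0.15, 0.35, 0, 0, 0, 10], [0, -0.15, 0.35, 0, 0, 0, 10], [0, -0.15, 0.35, 0, 0, 0, 10], [0, 0, 0, 0, 0, 0, 10]]]'

```text
time_s: 14.28
ee_pos: [0.5546, -0.2106, 0.1373]
eef_rot: [2.738, -0.001, -0.066]
force: [-1.2, -1.7, 1.7]
grip_width: 0.0177
grip_force: 55.0
```

```bash
python3 -c "
from h import *
where()
w=snap('wrist')
cv2.imwrite('pics/w6.png',cv2.resize(w['pixels'][:260,80:400,::-1],(800,600),interpolation=3))"
```

```text
t 14.28 rotvec [-0.403 -0.001 -0.   ] G [ 1.  12.  44.8] E [  1.1  73.1 -54.2] B [   1.  -101.7   20.4] F [-1.1 -1.8  1.7] m [ 0.24  0.24 -0.  ] w 0.0177
```

View pics/w6.png

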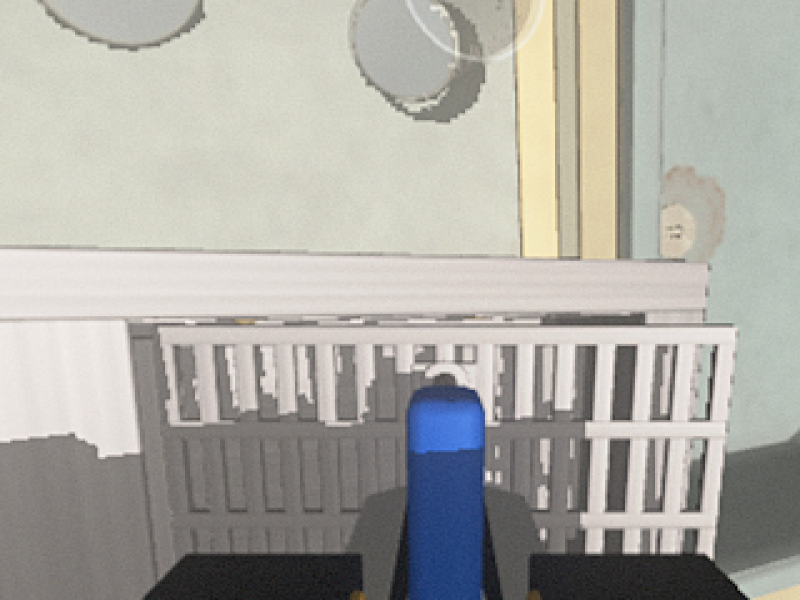

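carry_out --plan '[[[0, 0.4, -0.9, 0, 0, 0, 10], [0, 0.4, -0.9, 0, 0, 0, 10], [0, 0.4, -0.9, 0, 0, 0, 10], [0, 0.2, -0.5, 0, 0, 0, 10], [0, -2.8, -1.2, 0, 0, 0, 10], [0, -2.8, -1.2, 0, 0, 0, 10], [0, -2.8, -1.2, 0, 0, 0, 10], [0, -2.8, -1.2, 0, 0, 0, 10], [0, -2.8, -1.2, 0, 0, 0, 10], [0, -1.4, -0.6, 0, 0, 0, 10], [0, -1.4, -0.6, 0, 0, 0, 10], [0, -1.4, -0.6, 0, 0, 0, 10], [0, -1.4, -0.6, 0, 0, 0, 10], [0, -1.4, -0.6, 0, 0, 0, 10], [0, -1.4, -0.6, 0, 0, 0, 10]]]'

```text
time_s: 15.58
ee_pos: [0.5561, -0.1862, 0.1405]
eef_rot: [2.738, -0.0, -0.066]
force: [-1.4, -5.2, -2.7]
grip_width: 0.0178
grip_force: 55.0
```

```bash
python3 -c "
from h import *
where()"
```

```text
t 15.58 rotvec [-0.403 -0.    -0.   ] G [ 0.9 36.4 47.9] E [  0.9  97.4 -51. ] B [  0.8 -77.3  23.6] F [-1.  -5.3 -2.7] m [-0.81  0.04 -0.04] w 0.0178
```

carry_out --plan '[[[0, -1.35, -0.6, 0, 0, 0, 10], [0, -1.35, -0.6, 0, 0, 0, 10], [0, -1.35, -0.6, 0, 0, 0, 10], [0, -1.35, -0.6, 0, 0, 0, 10], [0, -1.35, -0.6, 0, 0, 0, 10], [0, -1.35, -0.6, 0, 0, 0, 10], [0, -1.35, -0.6, 0, 0, 0, 10], [0, -1.35, -0.6, 0, 0, 0, 10], [0, -1.35, -0.6, 0, 0, 0, 10], [0, -1.35, -0.6, 0, 0, 0, 10]]]'

```text
time_s: 16.42
ee_pos: [0.557, -0.1719, 0.1408]
eef_rot: [2.737, -0.0, -0.066]
force: [-0.7, -8.5, -3.4]
grip_width: 0.0175
grip_force: 55.0
```

```bash
python3 -c "
from h import *
where(); 
for th in (.35,.3,.25,.2,.15,.1,.05,0): goto(0,112.5,-50.5,th)"
```

```text
t 16.42 rotvec [-0.404  0.    -0.   ] G [ 0.9 50.7 48.2] E [  0.9 111.7 -50.7] B [  0.8 -63.   24. ] F [-0.2 -8.5 -3.4] m [-1.71 -0.03 -0.01] w 0.0175
move tool mm [-0.8  1.8  4.7] turn [ 0.054  0.    -0.   ]
move tool mm [-0.8  3.8  9.6] turn [ 0.104  0.    -0.   ]
move tool mm [-0.8  5.6 14.6] turn [ 0.154  0.    -0.   ]
move tool mm [-0.8  7.1 19.7] turn [ 0.204  0.    -0.   ]
move tool mm [-0.8  8.4 24.9] turn [ 0.254  0.    -0.   ]
move tool mm [-0.8  9.4 30.1] turn [ 0.304  0.    -0.   ]
move tool mm [-0.8 10.1 35.4] turn [ 0.354  0.    -0.   ]
move tool mm [-0.8 10.6 40.7] turn [ 0.404  0.    -0.   ]
```

carry_out --plan '[[[-0.2, 1.4, 2.8, 0.03, 0, 0, 10], [-0.2, 1.4, 2.8, 0.03, 0, 0, 10], [-0.2, 1.4, 2.8, 0.03, 0, 0, 10], [-0.2, 1.4, 2.8, 0.03, 0, 0, 10], [0, 1.4, 2.8, 0.03, 0, 0, 10], [0, 1.4, 2.8, 0.03, 0, 0, 10]]]'

```text
time_s: 16.92
ee_pos: [0.5555, -0.1854, 0.1272]
eef_rot: [2.919, -0.001, -0.066]
force: [1.5, -8.9, -7.7]
grip_width: 0.0176
grip_force: 55.0
```

```bash
python3 -c "
from h import *
where(); 
for th in (.1,.08): goto(0,112.5,-50.5,th)
w=snap('wrist')
cv2.imwrite('pics/w7.png',cv2.resize(w['pixels'][:260,80:400,::-1],(800,600),interpolation=3))"
```

```text
t 16.92 rotvec [-0.223 -0.001 -0.   ] G [ 0.2 33.8 35.7] E [  0.3 111.7 -50.6] B [  0.2 -73.6  -8.6] F [ 2.1 -8.7 -7.7] m [-2.   -0.64 -0.05] w 0.0176
move tool mm [-0.2  4.4 11.7] turn [ 0.123 -0.001 -0.   ]
move tool mm [-0.2  5.1 13.7] turn [ 0.143 -0.001 -0.   ]
```

View pics/w7.png

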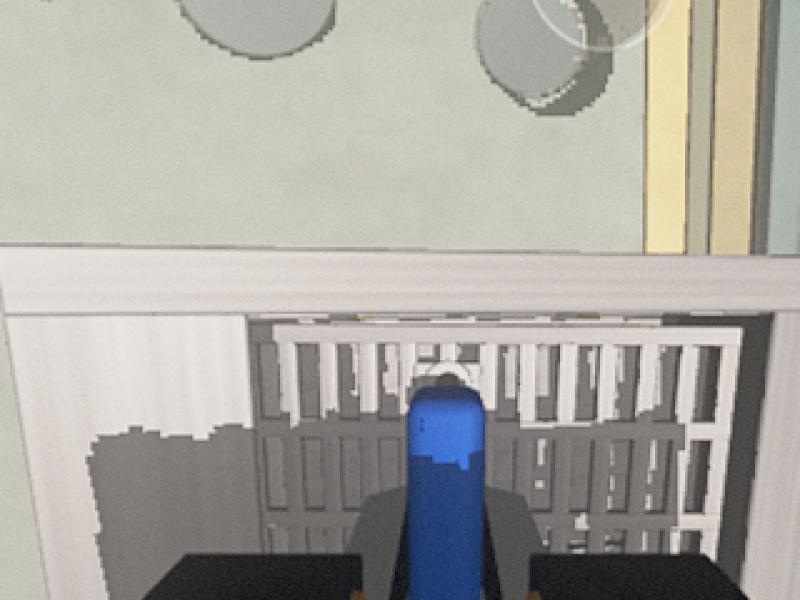

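carry_out --plan '[[[0, 1.4, 2.8, 0.03, 0, 0, 10], [0, 1.4, 2.8, 0.03, 0, 0, 10], [0, 1.4, 2.8, 0.03, 0, 0, 10], [0, 1.4, 2.8, 0.03, 0, 0, 10], [0, 0, 0, 0, 0, 0, 10], [0, 0, 0, 0, 0, 0, 10]]]'

```text
time_s: 17.47
ee_pos: [0.555, -0.1934, 0.1171]
eef_rot: [3.037, -0.001, -0.067]
force: [1.1, -7.4, -7.5]
grip_width: 0.0175
grip_force: 55.0
```

```bash
python3 -c "
from h import *
where(); 
goto(0,97,-50.5,.05)"
```

```text
t 17.47 rotvec [-0.104 -0.001 -0.001] G [ 0.2 23.7 26. ] E [  0.4 111.2 -50.5] B [  0.2 -77.8 -30.7] F [ 1.6 -7.3 -7.5] m [-2.21 -0.51 -0.07] w 0.0175
move tool mm [-0.2 16.6  6.7] turn [ 0.054 -0.001 -0.001]
```

carry_out --plan '[[[0, 2, 0.8, 0.007, 0, 0, 10], [0, 2, 0.8, 0.007, 0, 0, 10], [0, 2, 0.8, 0.007, 0, 0, 10], [0, 2, 0.8, 0.007, 0, 0, 10], [0, 2, 0.8, 0.007, 0, 0, 10], [0, 2, 0.8, 0.007, 0, 0, 10], [0, 2, 0.8, 0.007, 0, 0, 10], [0, 1.2, 0.6, 0.005, 0, 0, 10], [0, 0, 0, 0, 0, 0, 10]]]'

```text
time_s: 18.22
ee_pos: [0.554, -0.2084, 0.1121]
eef_rot: [3.092, -0.0, -0.067]
force: [1.3, -5.3, -7.0]
grip_width: 0.0177
grip_force: 55.0
```

```bash
python3 -c "
from h import *
where(); 
goto(0,95,-50.5,.0);goto(0,97,-52.5,.0)"
```

```text
t 18.22 rotvec [-0.05  -0.    -0.001] G [ 0.2  7.6 21. ] E [  0.3  99.2 -50.6] B [  0.2 -90.6 -41.2] F [ 1.7 -5.2 -7. ] m [-1.52 -0.49 -0.1 ] w 0.0177
move tool mm [-0.2  6.4  4.9] turn [ 0.05  -0.    -0.001]
move tool mm [-0.2  4.3  6.8] turn [ 0.05  -0.    -0.001]
```

carry_out --plan '[[[0, 0.6, 1, 0.01, 0, 0, 10], [0, 0.6, 1, 0.01, 0, 0, 10], [0, 0.6, 1, 0.01, 0, 0, 10], [0, 0.6, 1, 0.01, 0, 0, 10], [0, 0.6, 1, 0.01, 0, 0, 10], [0, 0, 0, 0, 0, 0, 10]]]'

```text
time_s: 18.72
ee_pos: [0.5538, -0.2114, 0.1072]
eef_rot: [-3.14, -0.001, -0.067]
force: [1.1, -4.6, -6.1]
grip_width: 0.018
grip_force: 55.0
```

```bash
python3 -c "
from h import *
where()"
```

```text
t 18.72 rotvec [ 0.001 -0.001 -0.001] G [ 0.2  3.6 16.2] E [  0.3  98.7 -50.7] B [  0.2 -91.3 -50.9] F [ 1.4 -4.5 -6.1] m [-1.38 -0.35 -0.08] w 0.018
```

carry_out --plan '[[[0, 0.4, 0, 0, 0, 0, 10], [0, 0.4, 0, 0, 0, 0, 10], [0, 0.4, 0, 0, 0, 0, 10], [0, 0.4, 0, 0, 0, 0, 10], [0, 0.4, 0, 0, 0, 0, 10], [0, 0.4, 0, 0, 0, 0, 10], [0, 0, 0, 0, 0, 0, 10]]]'

```text
time_s: 19.3
ee_pos: [0.5536, -0.2134, 0.1074]
eef_rot: [-3.141, -0.0, -0.066]
force: [1.8, -4.2, -6.2]
grip_width: 0.0176
grip_force: 55.0
```

```bash
python3 -c "
from h import *
where()"
```

```text
t 19.3 rotvec [ 0.001 -0.    -0.   ] G [ 0.2  1.6 16.4] E [  0.2  96.7 -50.5] B [  0.1 -93.3 -50.7] F [ 2.1 -4.  -6.2] m [-1.32 -0.37 -0.11] w 0.0176
```

carry_out --plan '[[[0, 0.4, 0, 0, 0, 0, 10], [0, 0.4, 0, 0, 0, 0, 10], [0, 0.4, 0, 0, 0, 0, 10], [0, 0, 0, 0, 0, 0, 10]]]'

```text
time_s: 19.63
ee_pos: [0.5534, -0.2145, 0.1075]
eef_rot: [-3.141, -0.0, -0.066]
force: [1.6, -3.6, -5.7]
grip_width: 0.0174
grip_force: 55.0
```

carry_out --plan '[[[0, 0.4, 0, 0, 0, 0, 10], [0, 0.4, 0, 0, 0, 0, 10], [0, 0, 0, 0, 0, 0, 10]]]'

```text
time_s: 19.88
ee_pos: [0.5533, -0.2153, 0.1075]
eef_rot: [-3.141, -0.0, -0.066]
force: [1.8, -4.2, -5.6]
grip_width: 0.0179
grip_force: 55.0
```

```bash
python3 -c "
from h import *
where()"
```

```text
t 19.88 rotvec [ 0.001 -0.    -0.   ] G [ 0.1 -0.3 16.5] E [  0.1  94.8 -50.4] B [  0.  -95.2 -50.6] F [ 2.1 -4.1 -5.6] m [-1.16 -0.4  -0.09] w 0.0179
```

carry_out --plan '[[[0, 0.4, 0, 0, 0, 0, 10], [0, 0.4, 0, 0, 0, 0, 10], [0, 0, 0, 0, 0, 0, 10]]]'

```text
time_s: 20.13
ee_pos: [0.5533, -0.2158, 0.1075]
eef_rot: [-3.14, 0.0, -0.066]
force: [0.7, -0.9, -4.5]
grip_width: 0.0177
grip_force: 55.0
```

carry_out --plan '[[[0, 0.3, 0, 0, 0, 0, 10], [0, 0.3, 0, 0, 0, 0, 10], [0, 0, 0, 0, 0, 0, 10]]]'

```text
time_s: 20.38
ee_pos: [0.5533, -0.2159, 0.1076]
eef_rot: [-3.139, 0.0, -0.066]
force: [-0.5, 4.6, -1.6]
grip_width: 0.0175
grip_force: 55.0
```

carry_out --plan '[[[0, -0.5, 0, 0, 0, 0, 10], [0, 0, 0.4, 0, 0, 0, 10], [0, 0, 0.4, 0, 0, 0, 10], [0, 0, 0.4, 0, 0, 0, 10], [0, 0, 0.4, 0, 0, 0, 10], [0, 0, 0, 0, 0, 0, 10]]]'

```text
time_s: 20.88
ee_pos: [0.5535, -0.216, 0.1062]
eef_rot: [-3.14, -0.001, -0.066]
force: [0.3, 4.3, 4.9]
grip_width: 0.0178
grip_force: 55.0
```

```bash
python3 -c "
from h import *
where()"
```

```text
t 20.88 rotvec [ 0.001 -0.001 -0.   ] G [ 0.2 -1.  15.2] E [  0.3  94.  -51.7] B [  0.3 -96.  -51.9] F [0.  4.3 4.9] m [ 0.77  0.09 -0.05] w 0.0178
```

carry_out --plan '[[[0, -0.4, 0, 0, 0, 0, 10], [0, 0, 0.4, 0, 0, 0, 10], [0, 0, 0.4, 0, 0, 0, 10], [0, 0, 0.4, 0, 0, 0, 10], [0, 0, 0, 0, 0, 0, 10]]]'

```text
time_s: 21.3
ee_pos: [0.5533, -0.2159, 0.1044]
eef_rot: [-3.141, 0.0, -0.066]
force: [0.6, -1.6, -0.6]
grip_width: 0.0175
grip_force: 55.0
```

```bash
python3 -c "
from h import *
where()"
```

```text
t 21.3 rotvec [ 0.001  0.    -0.   ] G [ 0.  -1.  13.4] E [  0.   94.1 -53.5] B [ -0.  -95.9 -53.7] F [ 0.7 -1.6 -0.6] m [-0.15 -0.24 -0.  ] w 0.0175
```

carry_out --plan '[[[0, 0, 0.3, 0, 0, 0, 10], [0, 0, 0.3, 0, 0, 0, 10], [0, 0, 0, 0, 0, 0, 10]]]'

```text
time_s: 21.55
ee_pos: [0.5533, -0.2159, 0.1042]
eef_rot: [-3.141, -0.0, -0.066]
force: [-0.2, -1.2, 2.6]
grip_width: 0.0178
grip_force: 55.0
```

```bash
python3 -c "
from h import *
where()"
```

```text
t 21.55 rotvec [ 0.001 -0.    -0.   ] G [ 0.  -0.9 13.2] E [  0.1  94.2 -53.7] B [  0.  -95.8 -53.9] F [-0.1 -1.2  2.6] m [-0.28  0.02 -0.1 ] w 0.0178
```

carry_out --plan '[[[0, 0, 0.3, 0, 0, 0, 10], [0, 0, 0.3, 0, 0, 0, 10], [0, 0, 0, 0, 0, 0, 10]]]'

```text
time_s: 21.8
ee_pos: [0.5533, -0.2159, 0.1042]
eef_rot: [-3.141, -0.0, -0.066]
force: [-3.8, -0.2, 8.8]
grip_width: 0.0176
grip_force: 55.0
```

carry_out --plan '[[[0, 0, 0.3, 0, 0, 0, 10], [0, 0, 0, 0, 0, 0, 10], [0, 0, 0, 0, 0, 0, 10]]]'

```text
time_s: 22.05
ee_pos: [0.5534, -0.2159, 0.1042]
eef_rot: [-3.141, -0.001, -0.066]
force: [-4.6, 1.0, 12.0]
grip_width: 0.0175
grip_force: 55.0
```

```bash
python3 -c "
from h import *
where()"
```

```text
t 22.05 rotvec [ 0.001 -0.001 -0.   ] G [ 0.1 -0.9 13.2] E [  0.2  94.2 -53.8] B [  0.1 -95.8 -53.9] F [-4.6  0.7 12. ] m [-0.04  0.82 -0.19] w 0.0175
```

carry_out --plan '[[[0, 0, 0.3, 0, 0, 0, 10], [0, 0, 0.3, 0, 0, 0, 10], [0, 0, 0, 0, 0, 0, 10], [0, 0, 0, 0, 0, 0, 10]]]'

```text
time_s: 22.38
ee_pos: [0.5534, -0.2159, 0.1041]
eef_rot: [-3.141, -0.001, -0.066]
force: [-6.9, 1.4, 17.5]
grip_width: 0.0179
grip_force: 55.0
```

```bash
python3 -c "
from h import *
where()"
```

```text
t 22.38 rotvec [ 0.    -0.001 -0.   ] G [ 0.1 -0.9 13.1] E [  0.2  94.2 -53.8] B [  0.1 -95.8 -53.9] F [-7.   0.9 17.5] m [ 0.2   1.38 -0.05] w 0.0179
```

carry_out --plan '[[[0, 0, -0.4, 0, 0, 0, 10], [0, 0, -0.4, 0, 0, 0, 10], [0, 0, -0.4, 0, 0, 0, 10], [0, 0, 0, 0, 0, 0, 10]]]'

```text
time_s: 22.72
ee_pos: [0.5533, -0.2159, 0.1042]
eef_rot: [-3.141, -0.0, -0.066]
force: [-2.2, -0.4, 6.3]
grip_width: 0.0177
grip_force: 55.0
```

```bash
python3 -c "
from h import *
where()"
```

```text
t 22.72 rotvec [ 0.001 -0.    -0.   ] G [ 0.1 -0.9 13.2] E [  0.1  94.2 -53.7] B [  0.1 -95.8 -53.9] F [-2.2 -0.5  6.3] m [-0.23  0.41 -0.08] w 0.0177
```

carry_out --plan '[[[0, 0, 0, 0, 0, 0, 19], [0, 0, 0, 0, 0, 0, 22], [0, 0, 0, 0, 0, 0, 26], [0, 0, 0, 0, 0, 0, 40], [0, 0, 0, 0, 0, 0, 40], [0, 0, 0, 0, 0, 0, 40]]]' --squeeze 20

```text
time_s: 23.22
ee_pos: [0.5533, -0.2157, 0.1036]
eef_rot: [-3.14, 0.0, -0.066]
force: [-0.2, -0.4, 0.0]
grip_width: 0.0393
grip_force: 0.0
```

```bash
python3 -c "
from h import *
where()
w=snap('wrist')
cv2.imwrite('pics/w8.png',cv2.resize(w['pixels'][:260,80:400,::-1],(800,600),interpolation=3))"
```

```text
t 23.22 rotvec [ 0.001  0.    -0.   ] G [ 0.  -0.7 12.6] E [  0.   94.4 -54.3] B [ -0.  -95.6 -54.5] F [-0.2 -0.5  0. ] m [0.1  0.07 0.04] w 0.0393
```

carry_out --plan '[[[0, 0, -4, 0, 0, 0, 50], [0, 0, -10, 0, 0, 0, 50], [0, 0, -20, 0, 0, 0, 50], [0, 0, -30, 0, 0, 0, 50], [-10, 0, -30, 0, 0, 0, 50], [-15, 0, -20, 0, 0, 0, 50], [-15, 0, 0, 0, 0, 0, 50], [-15, 0, 0, 0, 0, 0, 50], [0, 0, 0, 0, 0, 0, 50], [0, 0, 0, 0, 0, 0, 50]]]'

```text
time_s: 24.1
ee_pos: [0.4985, -0.2123, 0.2189]
eef_rot: [-3.141, -0.001, -0.067]
force: [-0.6, -0.8, 0.4]
grip_width: 0.05
grip_force: 0.0
```

```bash
cat > chk.py <<'E'
from h import *
import pickle
w=snap('wrist'); pickle.dump(w,open('w9.pkl','wb')); s=snap('scene')
where()
def blob(c,x0=0,x1=512):
    h=cv2.cvtColor(c['pixels'],cv2.COLOR_RGB2HSV); m=cv2.inRange(h,(105,130,60),(125,255,255)); m[:,:x0]=0;m[:,x1:]=0
    k,l,st,ce=cv2.connectedComponentsWithStats(m); i=1+np.argmax(st[1:,4]); r=cv2.minAreaRect(np.argwhere(l==i)[:,::-1].astype(np.float32))
    return st[i],ce[i],r
st,ce,r=blob(w); print(st,ce.round(1),r)
b=cv2.boxPoints(r); P=np.array([Rm.inv().apply(plane(w,*p,.134)-M)*1e3 for p in b]); print(P.round(1),P.mean(0).round(1))
st,c2,r2=blob(s,230); print('scene',st,c2.round(1),'expected',proj(s,M+Rm.apply([0,-.0007,.0132])).round(1))
E
python3 chk.py
```

```text
t 24.2 rotvec [ 0.001 -0.    -0.   ] G [-54.4  -0.9 127.1] E [-54.3  94.2  60.2] B [-54.4 -95.8  60. ] F [ 0.2  0.7 -0.2] m [ 0.06  0.03 -0.02] w 0.0501
[ 249   93   19   88 1477] [258.  135.9] ((258.0, 136.5), (18.0, 87.0), 0.0)
[[-41.1   9.   24. ]
 [ 40.6   8.3  24. ]
 [ 40.6  -8.2  24. ]
 [-41.1  -8.8  24. ]] [-0.3  0.1 24. ]
scene [301 162  25  15 216] [312.9 169.1] expected [312.1 169.1]
```

```bash
python3 -c "
from h import *
print(ctrl.hand_in())"
```

```text
the job is handed in; nothing more can be done
None
```

The shelf is back in the bath and handed in: pressed down onto both ledges (felt about 54 mm below the rim) and released. The last camera check put its grip within about 1 mm of centre and square to the bath, and the highest wrist-force reading was about 19 N.

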